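# Hold a post shoe in the bare corner of the counter guard

### The job

We are fitting the glass guard on the shop counter: three low rails form a U, and one of its two inside corners already has its post shoe screwed down. Bring the loose shoe to the other, bare corner, stand it flat on the counter and press it firmly and squarely into the corner so that it touches both rails at once. Finish while still holding it pressed there, so that it can be screwed on from below, and leave the tape measure, the screwdriver and the box of screws inside the U where they are.

Things in the scene. Friction and masses are not known exactly. Their poses are not given: they have to be found in the camera images.
- shoe: loose post shoe, aluminium, about 0.5 kg: solid square foot 70 x 70 mm, 30 mm high, with a central upright square socket, 36 x 36 mm outside, open-topped, reaching 85 mm above the underside. Origin: centre of underside; z up, x and y square to its sides (x starts within 45 degrees of the seats' x). Any side may face any rail. It stands inside the U. Its foot slides easily (friction 0.18).
- fitted_shoe: a shoe of the same shape and size, screwed down at one of the two seat points (which one differs each time); it cannot move. The other corner is the bare one, with only four drilled holes in the counter. Origin: centre of its underside.
- left_seat (a point): point on the counter in the inside corner of back rail and left rail (left = +y side), 35 mm from the inner face of each: where the centre of a shoe's underside is when it touches both. x axis square to the back rail, away from the robot; y axis along the back rail, towards the left rail. The two seats are 370 mm apart. The U is turned up to 8 degrees.
- right_seat (a point): the same for the inside corner of the back rail and right rail: 35 mm from the inner face of each. Same axes as the left seat: the right rail lies to its -y side.
- back_rail: the far rail of the U, an aluminium channel open at the top, 22 mm wide and 30 mm high, 484 mm long, screwed to the counter. Origin: on the counter, middle of the rail; x axis square to the rail (away from the robot), y axis along it; its inner face lies 11 mm to the -x side.
- left_rail: the left side rail, same channel (22 mm wide, 30 mm high), 280 mm long, running from the back rail towards the robot, at right angles to it. Origin: on the counter, middle of its length and width; x axis along it (away from the robot); its inner face lies 11 mm to the -y side.
- right_rail: the right side rail, as the left one; its inner face lies 11 mm to the +y side.
- tape: tape measure standing inside the U near the middle of the back rail, 36 x 72 x 62 mm high. Origin: centre of the underside. Leave it alone.
- screwdriver: black-handled screwdriver, 180 mm long, about 30 mm thick at the handle, lying inside the U beside the left rail, near its open end. Leave it alone.
- screws: small open cardboard box of screws, 70 x 50 x 28 mm high, inside the U beside the right rail, near its open end. Origin: centre of the underside. Leave it alone.
Not all that is in view belongs to the job. Leave any orange or red look-alike of the shoe alone.

How it is judged:
By the outcome, as a careful person would: the job done as asked, in the order asked, and still so for the second after the job is handed in, while the arm keeps its last pose, push and grip.
It also fails if it takes over 46 s, if anything falls off the work surface, if the arm or the gripper's body presses on something with over 40 N, if the wrist force passes 120 N, or if a joint passes its speed limit or range.

### The arm

A 6-joint arm with a two-finger parallel gripper is mounted at the origin on the work surface. World frame = base frame: x ahead of the robot, y to its left, z up, the work surface at z = 0. Lengths are in m, angles in rad, forces in N, time in s.
With the tool pointing down it reaches from about 0.35 to 0.775 m from the base axis. Payload 5.5 kg.
Tool frame: the origin (TCP) lies at the very end of the fingers, on their centre line; the grasp point (between the pads) lies 19 mm behind it; z points along the fingers, y is the line along which they close (so a half turn about z gives the same grasp; the last joint's range is limited). The gripper opens to 85 mm and grips with 20 to 120 N. Pads are 22 mm wide; open, the fingers measure 114 mm over their backs; the gripper's body (76 mm by 85 mm) begins 54 mm behind the grasp point. The pads swing forward as they close: fully open they stand 13 mm farther back than shut.
Start: joints at [1.16, 0.313, 0.046, 1.304, 0, 1.431], TCP at [0.154, 0.554, 0.231] pointing down, gripper open.
Joint ranges: [-2.76, 2.76], [-0.86, 1.69], [-1.03, 1.26], [-2.2, 2.34], [-1.47, 1.5], [-3.14, 3.14]. Speed limits (rad/s): [2.57, 2.57, 3.14, 3.14, 3.14, 3.14].

### API

Orientations are given as a unit quaternion [w, x, y, z].
In Python, from workcell import env, cams, ticket, spotter gives the robot as it stands.
- The arm moves only by the tool jog_arm, never from a script. Its argument "increments" is a list that holds one entry, the list of rows, each a list of 7 numbers: the shift along the tool's x, y, z in units of 0.25 m (1.0 is 0.25 m), then the turn, a rotation vector about the tool's x, y, z in units of 180 degrees (1.0 is 180 degrees), then the closure in counts, from 0 (fully open) to 255 (shut). A call has 1 to 20 rows; each row shifts and turns the commanded pose from where the row before left it, along the tool's axes as they then stand; what a row does not reach is not made up. A row lasts 1/10 s, in which the tool goes at most 50 mm and 8.59 degrees, less where a joint would pass 70% of its speed; a pose out of reach is approached as far as the arm can. A call with a number of a shift or a turn outside -1 to 1 is refused whole. A call with a gripper value outside its range is refused whole. The fingers move at their own pace and stop on an object; "force" is the grip in N (left out, the last holds). Time passes only in rows, so rows that do not move let the fingers close. It gives the time, the measured TCP pose, the force, the opening and the grip force at its end, in the units of the state.
- env.get_state(): the state, without advancing time (a new reading comes with each control period).
- cams.read_camera(name): name is "scene" or "top"; returns a dict with "pixels" (384x512x3 uint8, red, green, blue), "fx", "fy", "cx", "cy" (pixels), "k1" (the pictures are not rectified: a ray, as slopes to the right and down, at radius r is drawn at 1 + k1 r^2 times it, then the intrinsics apply), "xyz" and "attitude" of the camera in the world. Camera axes: x right, y down, z forward; pixel columns grow to the right and rows downward; lengths in m; the calibration is good to about 2 mm. A picture is of the moment at which its call begins. There is no depth.
- ticket.hand_in(): hands the job in; it is judged then, once.
Trained networks look in the newest picture that a camera, given by its name, has taken for a name from the list of things; names that differ only in an ending like _2 or _b are one class to them, and where a whole thing is asked for, a point or a joint stands for the part that bears it (a point fixed in the world has none). Each returns a list of dicts, best first, with "conf" (0 to 1); they miss things now and then, are a little off and sometimes report something else, mostly with a low value. They report only what shows in the picture. A call takes as long as a camera call. They do not tell look-alikes from the thing itself.
- spotter.find_in(target, camera): "uv" ([column, row] in pixels, amid what is visible of it).
- spotter.cut_out(target, camera): "region" (384x512 bool, what is visible of it) and "uv" ([column, row] in pixels, amid what is visible of it).
- spotter.landmark_of(target, camera): "uv" ([column, row] in pixels: a listed point, or the origin of a listed thing).
The state is a dict: "clock": time; "joint_pos": joint angles; "qvel": joint speeds; "tau": joint torques, N m; "tcp_pos": TCP position; "orientation": TCP orientation; "wrist_force": force on the tool from outside, world axes, zero at the start; "ft_torque": the same for the moment, N m; "finger_gap": finger opening in m; "grip_force": force on a finger pad.
Only numpy, scipy, OpenCV 4.12 (cv2) and the standard library are available. Lean on these libraries where they do the work, as an engineer would, in place of code of your own. Each camera call takes 0.05 s, during which the arm holds its last target. There are 200 camera calls.

## Working session

There is one attempt and no reset: what is moved stays moved. The work goes in short steps, Python scripts to look and compute and a tool call to move; the robot and the scene stay as the last step left them, time stands still between calls to the robot, and variables do not carry over. Pictures are saved under pics/ and viewed, at most 10 in all, crops included, and the job is handed in when it is done.

Besides the shell and the picture viewer there is one more tool, called after ">>>" by a JSON object that holds its "api" and its "payload", one argument or row to a line. jog_arm: Moves the arm, as the interface text tells. Shifts and turns lie within -1 to 1; 1 stands for 0.25 m of shift or 180 degrees of turn. Its arguments: {"type":"object","properties":{"increments":{"type":"array"},"force":{"type":"number"}},"required":["increments"]}

```bash
mkdir -p pics
cat > h.py <<'E'
import numpy as np, cv2
from scipy.spatial.transform import Rotation as R
def rot(q): return R.from_quat([q[1],q[2],q[3],q[0]])
def ray(c,uv):
    p=np.array([(uv[0]-c['cx'])/c['fx'],(uv[1]-c['cy'])/c['fy']]); s=p.copy()
    for _ in range(20): s=p/(1+c['k1']*(s@s))
    return rot(c['attitude']).apply([s[0],s[1],1])
def at(c,uv,z=0):
    d=ray(c,uv); o=np.array(c['xyz']); return o+d*(z-o[2])/d[2]
def proj(c,P):
    P=np.atleast_2d(P); q=rot(c['attitude']).inv().apply(P-np.array(c['xyz'])); s=q[:,:2]/q[:,2:]
    s=s*(1+c['k1']*(s**2).sum(1,keepdims=True)); return s*[c['fx'],c['fy']]+[c['cx'],c['cy']]
E
cat > a.py <<'E'
from h import *
from workcell import env,cams,ticket,spotter
import pickle
C={}
for n in ('scene','top'):
    c=cams.read_camera(n); C[n]=c
    cv2.imwrite(f'pics/{n}0.png',cv2.cvtColor(c['pixels'],cv2.COLOR_RGB2BGR))
    print(n,c['fx'],c['k1'],c['xyz'],c['attitude'])
    for t in ['shoe','fitted_shoe','left_seat','right_seat','back_rail','left_rail','right_rail','tape','screwdriver','screws']:
        try:
            for r in spotter.landmark_of(t,n)[:4]: print(t,round(r['conf'],2),np.round(r['uv'],1),at(c,r['uv'])[:2].round(3))
        except Exception as e: print(t,e)
pickle.dump(C,open('C.pkl','wb'))
s=env.get_state(); print({k:np.round(v,3) for k,v in s.items()})
E
python3 a.py
```

```text
scene 471.4540808440542 -0.12485417319790995 [1.26394258 0.17176702 0.83373468] [-0.23901134  0.5854025   0.71374747 -0.30123421]
shoe 0.84 [237.2 162.1] [ 0.333 -0.047]
shoe 0.81 [279.3 201.8] [0.458 0.086]
shoe 0.77 [173.6 138.8] [ 0.267 -0.247]
fitted_shoe 0.55 [325.2 257. ] [0.607 0.211]
left_seat 0.78 [324.  258.2] [0.611 0.209]
right_seat 0.66 [322.4 260.9] [0.619 0.206]
right_seat 0.55 [166.  227.1] [ 0.591 -0.163]
back_rail 0.57 [236.  263.9] [0.663 0.021]
left_rail 0.93 [344.2 228.8] [0.516 0.248]
right_rail 0.84 [161.8 196.2] [ 0.495 -0.206]
right_rail 0.2 [327.9 205.8] [0.449 0.205]
tape 0.94 [230.7 235.6] [ 0.587 -0.008]
screwdriver 0.54 [330.7 208.6] [0.457 0.212]
screws 0.63 [189.3 185.3] [ 0.444 -0.149]
top 453.0017264083736 -0.08798094622597427 [ 3.93616680e-01 -1.71187616e-04  1.21613632e+00] [ 0.02709645 -0.7023755   0.71083312 -0.02550916]
shoe 0.84 [349.3 268.4] [ 0.261 -0.25 ]
shoe 0.78 [276.4 241.4] [ 0.336 -0.056]
shoe 0.67 [222.5 198.6] [0.452 0.087]
fitted_shoe 0.64 [179.8 138.9] [0.616 0.202]
right_seat 0.88 [316.2 143. ] [ 0.6   -0.169]
back_rail 0.63 [248.  123.5] [0.656 0.016]
left_rail 0.96 [160.4 176.7] [0.513 0.255]
right_rail 0.6 [333.7 182.3] [ 0.493 -0.213]
tape 0.94 [259.1 147.8] [ 0.589 -0.013]
screwdriver 0.61 [179.  201.1] [0.447 0.204]
screws 0.73 [312.9 207. ] [ 0.427 -0.156]
{'clock': np.float64(1.1), 'joint_pos': array([1.16 , 0.313, 0.046, 1.304, 0.   , 1.431]), 'qvel': array([ 0.   ,  0.001, -0.001,  0.002, -0.001, -0.001]), 'tau': array([  0.   , -48.048,  29.881,   0.   ,  -0.   ,   0.   ]), 'tcp_pos': array([0.154, 0.554, 0.231]), 'orientation': array([0.   , 0.135, 0.991, 0.   ]), 'wrist_force': array([ 0.186, -0.537,  0.384]), 'ft_torque': array([ 0.02 , -0.019, -0.06 ]), 'grip_force': np.float64(0.0), 'finger_gap': np.float64(0.085)}
```

View pics/top0.png

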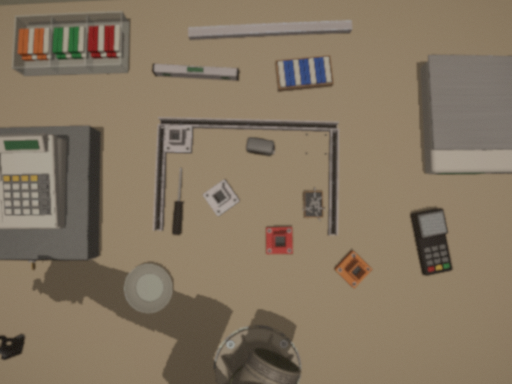

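View pics/scene0.png

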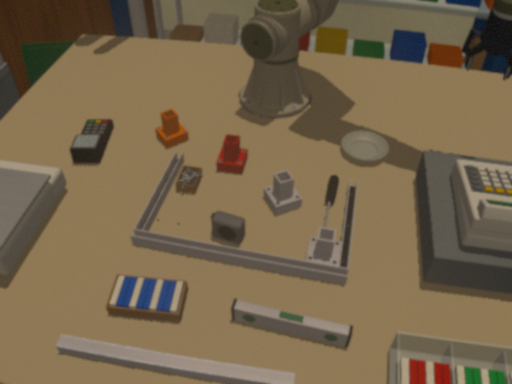

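Candidates for the shoe in the top view: light grey at (222,198), red at (279,240) and orange at (353,268). The grey one stands inside the U and is aluminium, so it is the shoe. The fitted shoe is at (179,139) in the left corner. The bare corner is the right one, with drilled holes near (316,143). I'll confirm both in one crop and fit the poses.

```bash
cat > fit.py <<'E'
from h import *
from scipy.optimize import minimize
def box(x0,x1,y0,y1,z0,z1): return np.array([[x,y,z] for x in(x0,x1) for y in(y0,y1) for z in(z0,z1)])
SHOE=[box(-.035,.035,-.035,.035,0,.03),box(-.018,.018,-.018,.018,.03,.085)]
# U frame: origin mid of back rail
U={'back_rail':[box(-.011,.011,-.242,.242,0,.03)],'left_rail':[box(-.291,-.011,.22,.242,0,.03)],'right_rail':[box(-.291,-.011,-.242,-.22,0,.03)]}
def draw(c,boxes,p,S=8):
    r=R.from_euler('z',p[2]); m=np.zeros((384*2,512*2),np.uint8)
    for b in boxes:
        h=cv2.convexHull(((proj(c,r.apply(b)+[p[0],p[1],0])+.5)*2*16).astype(np.int32))
        cv2.fillConvexPoly(m,h,255,cv2.LINE_AA,4)
    return cv2.resize(m,(512,384),interpolation=cv2.INTER_AREA)/255.
def fit(items,p0):  # items: (cam, boxes, region)
    def f(p): 
        e=0
        for c,b,g in items:
            d=draw(c,b,p); e+=np.abs(cv2.GaussianBlur(d,(0,0),1)-cv2.GaussianBlur(g.astype(float),(0,0),1)).sum()/g.sum()
        return e/len(items)
    r=minimize(f,p0,method='Nelder-Mead',options=dict(initial_simplex=np.array(p0)+np.array([[0,0,0],[.01,0,0],[0,.01,0],[0,0,.1]]),xatol=1e-5,fatol=1e-5))
    return r.x,r.fun
E
cat > b.py <<'E'
from fit import *; import pickle
from workcell import spotter
C=pickle.load(open('C.pkl','rb'))
def near(t,n,uv):
    L=spotter.cut_out(t,n); L=[r for r in L if np.hypot(*(np.array(r['uv'])-uv))<25]
    return L[0]['region'] if L else None
A={'scene':(282,194),'top':(221,197)}
it={n:near('shoe',n,A[n]) for n in C}
for sel in (['top'],['scene'],['top','scene']):
    I=[(C[n],SHOE,it[n]) for n in sel if it[n] is not None]
    if I: print('shoe',sel,min((fit(I,[.45,.083,a]) for a in(-.6,-.2,.2,.6)),key=lambda t:t[1]))
uvs={'top':{'back_rail':(248,124),'left_rail':(160,177),'right_rail':(334,182)},'scene':{'back_rail':(236,254),'left_rail':(346,230),'right_rail':(160,196)}}
u={(n,t):near(t,n,uvs[n][t]) for n in C for t in U}
for sel in (['top'],['scene'],['top','scene']):
    I=[(C[n],U[t],u[n,t]) for n in sel for t in U if u[n,t] is not None]
    p,e=fit(I,[.65,.02,.05]); r=R.from_euler('z',p[2])
    print('U',sel,len(I),p,e,'rs',r.apply([-.046,-.185,0])+[p[0],p[1],0])
x=C['top']['pixels'][100:285,140:390]
cv2.imwrite('pics/crop1.png',cv2.cvtColor(cv2.resize(x,None,fx=3.2,fy=3.2,interpolation=cv2.INTER_CUBIC),cv2.COLOR_RGB2BGR))
E
python3 b.py
```

```text
shoe ['top'] (array([0.45461804, 0.09237488, 0.59446977]), np.float64(0.04931290228055797))
shoe ['scene'] (array([ 0.45449388,  0.08998804, -0.99787791]), np.float64(0.04767912176596345))
shoe ['top', 'scene'] (array([0.45481864, 0.09131309, 0.60895178]), np.float64(0.057940496397006505))
U ['top'] 3 [ 0.65248797  0.01658142 -0.03878572] 0.1388087304600438 rs [ 0.599349   -0.16649575  0.        ]
U ['scene'] 3 [ 0.6527692   0.01821935 -0.03646766] 0.20549166786377562 rs [ 0.60005476 -0.16498051  0.        ]
U ['top', 'scene'] 6 [ 0.65249397  0.01732625 -0.03866125] 0.17594650972853096 rs [ 0.59937779 -0.16575753  0.        ]
```

View pics/crop1.png

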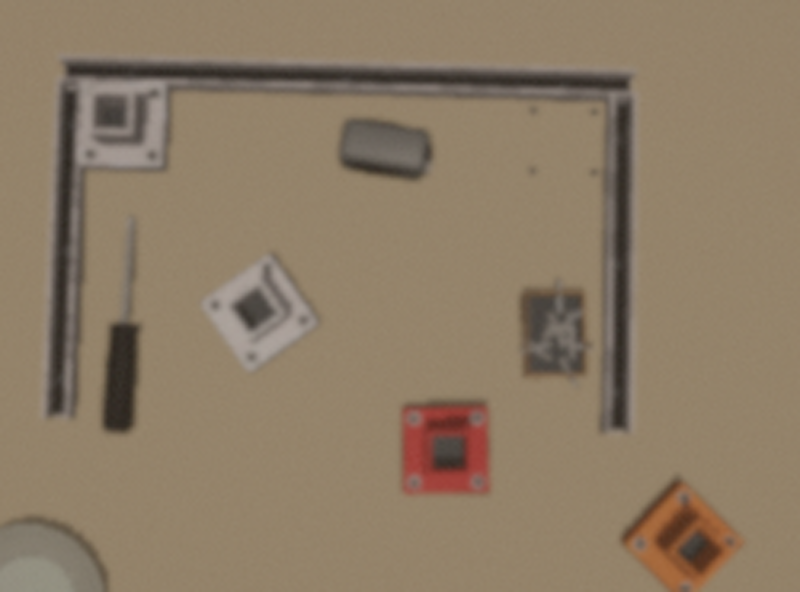

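The crop confirms it: the grey shoe at crop (258,312) is loose inside the U, and four drilled holes mark the bare right corner at crop (533–597,110–172). The red and orange shoes are look-alikes outside the U. I'm moving above the shoe and turning the fingers square to its socket.

>>> {"api": "jog_arm", "payload": {
  "increments": [
    [[-0.138,-0.122,0,0,0,0,0],[-0.138,-0.122,0,0,0,0,0],[-0.138,-0.122,0,0,0,0,0],[-0.138,-0.122,0,0,0,0,0],[-0.138,-0.122,0,0,0,0,0],[-0.138,-0.122,0,0,0,0,0],[-0.138,-0.122,0,0,0,0,0],[-0.138,-0.122,0,0,0,0,0],[-0.138,-0.122,0,0,0,0,0],[-0.138,-0.122,0,0,0,0,0],[-0.138,-0.122,0,0,0,0,0],[-0.138,-0.122,0,0,0,0,0],[0,0,0,0,0,-0.04,0],[0,0,0,0,0,-0.04,0],[0,0,0,0,0,-0.04,0],[0,0,0,0,0,-0.04,0],[0,0,0,0,0,-0.04,0],[0,0,0,0,0,-0.04,0],[0,0,0,0,0,-0.04,0]]
  ]
}}

```text
clock: 3.4
tcp_pos: [0.4549, 0.0906, 0.2314]
orientation: [0.0, -0.302, 0.953, -0.0]
wrist_force: [-0.6, 0.2, -0.4]
finger_gap: 0.0853
grip_force: 0.0
```

```bash
cat > d.py <<'E'
import sys; from h import *
from workcell import env
s=env.get_state(); r=rot(s['orientation']); g=[float(v) for v in sys.argv[1:5]] # target x y z, yaw_y deg
d=np.array(g[:3])-s['tcp_pos']; y=r.apply([0,1,0]); a=np.degrees(np.arctan2(y[1],y[0]))
e=(g[3]-a+90)%180-90; ft=rot(s['orientation'])
print('t',round(s['clock'],2),'tcp',np.round(s['tcp_pos'],4),'yaw',a.round(2),'tilt',r.apply([0,0,1]).round(4))
print('units',(r.inv().apply(d)/.25).round(4),'len',np.linalg.norm(d).round(4),'turn z',(-e/180).round(4),'F',np.round(s['wrist_force'],1),'T',np.round(s['ft_torque'],2),'gap',s['finger_gap'].round(4),s['grip_force'].round(1))
E
python3 d.py .4548 .0913 .042 124.6
```

```text
t 3.4 tcp [0.4549 0.0906 0.2314] yaw 125.18 tilt [ 3.e-04  1.e-04 -1.e+00]Traceback (most recent call last):
  File "d.py", line 7, in <module>
    print('units',(r.inv().apply(d)/.25).round(4),'len',np.linalg.norm(d).round(4),'turn z',(-e/180).round(4),'F',np.round(s['wrist_force'],1),'T',np.round(s['ft_torque'],2),'gap',s['finger_gap'].round(4),s['grip_force'].round(1))
                                                                                                                                                                                    ^^^^^^^^^^^^^^^^^^^^^
AttributeError: 'float' object has no attribute 'round'
```

>>> {"api": "jog_arm", "payload": {
  "increments": [
    [[0,0,0.1,0,0,0,0],[0,0,0.1,0,0,0,0],[0,0,0.1,0,0,0,0],[0,0,0.1,0,0,0,0],[0,0,0.1,0,0,0,0],[0,0,0.1,0,0,0,0],[0,0,0.1,0,0,0,0],[0,0,0.05,0,0,0,0],[0,0,0,0,0,0,255],[0,0,0,0,0,0,255],[0,0,0,0,0,0,255],[0,0,0,0,0,0,255],[0,0,0,0,0,0,255],[0,0,0,0,0,0,255],[0,0,0,0,0,0,255],[0,0,0,0,0,0,255]]
  ],
  "force": 80
}}

```text
clock: 5.0
tcp_pos: [0.456, 0.0908, 0.045]
orientation: [0.001, -0.3, 0.954, -0.0]
wrist_force: [0.2, 0.9, 6.5]
finger_gap: 0.0351
grip_force: 81.1
```

```bash
sed -i "s/s\['finger_gap'\].round(4),s\['grip_force'\].round(1)/s['finger_gap'],s['grip_force']/" d.py; python3 d.py .5845 -.146 .14 87.8
```

```text
t 5.0 tcp [0.456  0.0908 0.045 ] yaw 124.89 tilt [ 2.7e-03  3.0e-04 -1.0e+00]
units [ 0.1195 -1.0715 -0.3788] len 0.2857 turn z 0.2061 F [0.2 0.9 6.5] T [0.04 0.1  0.01] gap 0.035085778327381384 81.14681482315063
```

>>> {"api": "jog_arm", "payload": {
  "increments": [
    [[0,0,-0.08,0,0,0,255],[0,0,-0.1,0,0,0,255],[0,0,-0.1,0,0,0,255],[0,0,-0.1,0,0,0,255],[0.015,-0.134,0,0,0,0,255],[0.015,-0.134,0,0,0,0,255],[0.015,-0.134,0,0,0,0,255],[0.015,-0.134,0,0,0,0,255],[0.015,-0.134,0,0,0,0,255],[0.015,-0.134,0,0,0,0,255],[0.015,-0.134,0,0,0,0,255],[0.015,-0.134,0,0,0,0,255],[0,0,0,0,0,0.0343,255],[0,0,0,0,0,0.0343,255],[0,0,0,0,0,0.0343,255],[0,0,0,0,0,0.0343,255],[0,0,0,0,0,0.0343,255],[0,0,0,0,0,0.0343,255],[0,0,0,0,0,0,255]]
  ]
}}

```text
clock: 6.9
tcp_pos: [0.5825, -0.1459, 0.1375]
orientation: [-0.001, 0.019, 1.0, 0.001]
wrist_force: [-0.5, -0.1, -6.1]
finger_gap: 0.0354
grip_force: 83.0
```

```bash
python3 d.py .5845 -.146 .05 87.8
cat > look.py <<'E'
import sys; from h import *
from workcell import cams,spotter
for n in ('top','scene'):
    c=cams.read_camera(n); x=c['pixels']
    x=x[90:240,230:430] if n=='top' else x[140:290,100:300]
    cv2.imwrite(f'pics/{n}{sys.argv[1]}.png',cv2.cvtColor(cv2.resize(x,None,fx=3.5,fy=3.5,interpolation=cv2.INTER_CUBIC),cv2.COLOR_RGB2BGR))
E
python3 look.py 1
```

```text
t 6.9 tcp [ 0.5825 -0.1459  0.1375] yaw 87.82 tilt [-0.0025  0.0011 -1.    ]
units [-8.900e-03 -2.000e-04  3.502e-01] len 0.0876 turn z 0.0001 F [-0.5 -0.1 -6.1] T [0.   0.02 0.06] gap 0.03539682487527715 82.98254013061523
```

View pics/scene1.png

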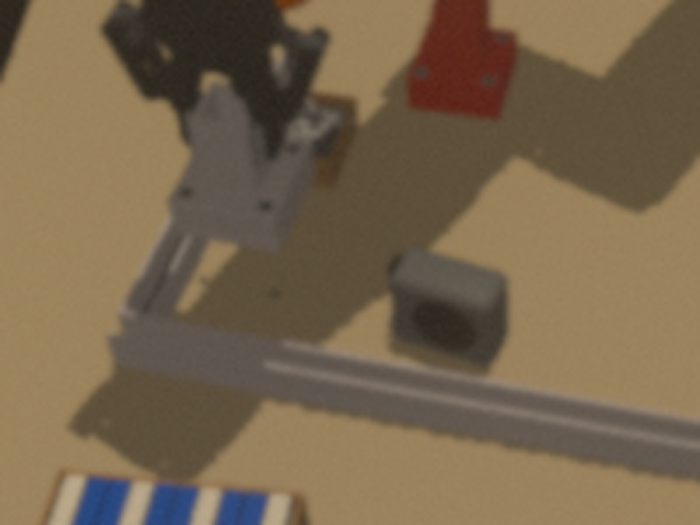

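The shoe at (235,190) is held upright over the bare corner, with the tape at (450,305) untouched. Its front edge looks slightly turned against the rail, so I'm measuring its held yaw before lowering.

```bash
cat > c.py <<'E'
import sys; from fit import *
from workcell import cams,spotter,env
s=env.get_state(); z=float(sys.argv[1]); I=[]
for n in ('top','scene'):
    c=cams.read_camera(n); L=spotter.cut_out('shoe',n); q=proj(c,[s['tcp_pos'][0],s['tcp_pos'][1],z+.02])[0]
    L=[r for r in L if np.hypot(*(np.array(r['uv'])-q))<20]
    if not L: print('none',n); continue
    g=L[0]['region']; B=[b+[0,0,z] for b in SHOE[:1]]
    p=proj(c,B[0]*[1.,1,1]+[s['tcp_pos'][0],s['tcp_pos'][1],0])
    print(n,g.sum(),'box area',draw(c,B,[*s['tcp_pos'][:2],-.038]).sum())
    I.append((c,[b+[0,0,z] for b in SHOE],g))
    for a in (-.3,-.2,-.12,-.04,.04,.12): print(a,fit([I[-1]],[*s['tcp_pos'][:2],a])[0:2] if a in(-.3,-.04) else '')
    x=c['pixels'].copy(); P=proj(c,R.from_euler('z',-.038).apply(SHOE[0])+[*s['tcp_pos'][:2],z])
    for u in P: cv2.circle(x,tuple(int(v*16) for v in u),20,(0,255,0),-1,shift=4)
    x=cv2.resize(x[int(q[1])-50:int(q[1])+50,int(q[0])-65:int(q[0])+65],None,fx=5,fy=5,interpolation=cv2.INTER_CUBIC)
    cv2.imwrite(f'pics/ov_{n}{sys.argv[2]}.png',cv2.cvtColor(x,cv2.COLOR_RGB2BGR))
E
python3 c.py .0925 a
```

```text
none top
scene 1276 box area 1179.3254901960784
-0.3 (array([ 0.58121075, -0.14559647, -0.04849277]), np.float64(0.15316206883185823))
-0.2 
-0.12 
-0.04 (array([ 0.58129096, -0.14557014, -0.04490957]), np.float64(0.15329671887198054))
0.04 
0.12
```

View pics/ov_scenea.png

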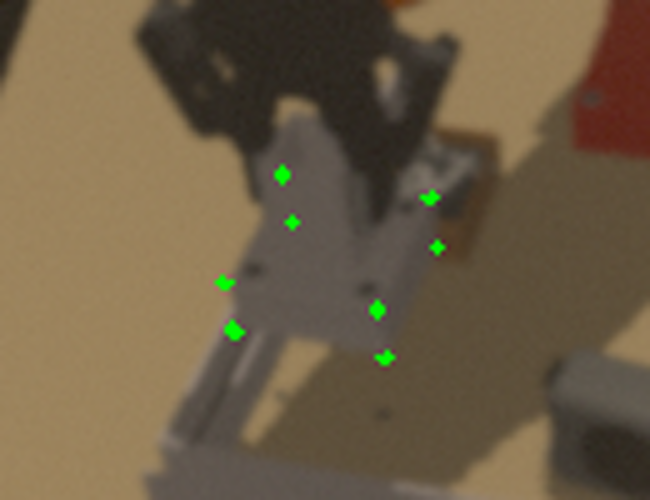

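The overlay dots sit on the foot's corners (scene crop 235,330 / 387,357), and the fitted yaw of -2.7° agrees with the U, so the shoe is held square. Lowering it now.

>>> {"api": "jog_arm", "payload": {
  "increments": [
    [[0,0,0.07,0,0,0,255],[0,0,0.07,0,0,0,255],[0,0,0.07,0,0,0,255],[0,0,0.07,0,0,0,255],[0,0,0.05,0,0,0,255],[0,0,0.02,0,0,0,255],[0,0,0.006,0,0,0,255],[0,0,0.004,0,0,0,255],[0,0,0,0,0,0,255],[0,0,0,0,0,0,255]]
  ]
}}

```text
clock: 8.2
tcp_pos: [0.5841, -0.1465, 0.0496]
orientation: [0.001, 0.019, 1.0, -0.0]
wrist_force: [-0.5, -0.4, -4.8]
finger_gap: 0.035
grip_force: 83.0
```

```bash
python3 d.py .6 -.166 .045 87.8
```

```text
t 8.2 tcp [ 0.5841 -0.1465  0.0496] yaw 87.84 tilt [ 1.4e-03 -5.0e-04 -1.0e+00]
units [-0.0665 -0.0754  0.0185] len 0.0256 turn z 0.0002 F [-0.5 -0.4 -4.8] T [ 0.02 -0.    0.07] gap 0.03500360710583119 83.04252862930298
```

Still hanging, about 4.5 mm above the counter.

>>> {"api": "jog_arm", "payload": {
  "increments": [
    [[0,0,0.008,0,0,0,255],[0,0,0.006,0,0,0,255],[0,0,0.004,0,0,0,255],[0,0,0.002,0,0,0,255],[0,0,0,0,0,0,255],[0,0,0,0,0,0,255]]
  ]
}}

```text
clock: 8.8
tcp_pos: [0.5841, -0.1465, 0.0451]
orientation: [0.001, 0.019, 1.0, -0.0]
wrist_force: [-2.5, 1.8, 5.0]
finger_gap: 0.0356
grip_force: 84.1
```

```bash
python3 d.py .6 -.166 .045 87.8
```

```text
t 8.8 tcp [ 0.5841 -0.1465  0.0451] yaw 87.85 tilt [ 1.6e-03 -7.0e-04 -1.0e+00]
units [-0.0666 -0.0755  0.0006] len 0.0252 turn z 0.0003 F [-2.5  1.8  5. ] T [ 0.08  0.53 -0.02] gap 0.03562053378095388 84.13771390914917
```

Standing on the counter. Sliding toward the back rail.

>>> {"api": "jog_arm", "payload": {
  "increments": [
    [[-0.01,0,0,0,0,0,255],[-0.012,0,0,0,0,0,255],[-0.01,0,0,0,0,0,255],[-0.008,0,0,0,0,0,255],[-0.006,0,0,0,0,0,255],[-0.004,0,0,0,0,0,255],[-0.002,0,0,0,0,0,255],[0,0,0,0,0,0,255]]
  ]
}}

```text
clock: 9.6
tcp_pos: [0.5972, -0.1473, 0.0451]
orientation: [0.001, 0.019, 1.0, -0.001]
wrist_force: [-3.4, -0.3, 5.1]
finger_gap: 0.035
grip_force: 84.3
```

>>> {"api": "jog_arm", "payload": {
  "increments": [
    [[0,-0.014,0,0,0,0,255],[0,-0.014,0,0,0,0,255],[0,-0.012,0,0,0,0,255],[0,-0.01,0,0,0,0,255],[0,-0.008,0,0,0,0,255],[0,-0.004,0,0,0,0,255],[0,-0.002,0,0,0,0,255],[0,0,0,0,0,0,255]]
  ]
}}

```text
clock: 10.4
tcp_pos: [0.5974, -0.163, 0.0451]
orientation: [0.002, 0.019, 1.0, -0.0]
wrist_force: [0.6, 2.3, 5.1]
finger_gap: 0.0353
grip_force: 84.3
```

```bash
python3 d.py .6 -.166 .045 87.8
```

```text
t 10.4 tcp [ 0.5974 -0.163   0.0451] yaw 87.86 tilt [ 3.2e-03 -3.0e-04 -1.0e+00]
units [-0.011  -0.0118  0.0005] len 0.004 turn z 0.0003 F [0.6 2.3 5.1] T [0.33 0.07 0.01] gap 0.035288197003849275 84.30376768112183
```

Neither rail touched yet (only friction). Approaching in 0.5 mm steps along x.

>>> {"api": "jog_arm", "payload": {
  "increments": [
    [[-0.002,0,0,0,0,0,255],[-0.002,0,0,0,0,0,255],[-0.002,0,0,0,0,0,255],[-0.002,0,0,0,0,0,255],[-0.002,0,0,0,0,0,255],[0,0,0,0,0,0,255]]
  ]
}}

```text
clock: 11.0
tcp_pos: [0.5989, -0.1634, 0.0451]
orientation: [0.001, 0.019, 1.0, -0.001]
wrist_force: [-2.8, 1.0, 8.1]
finger_gap: 0.0352
grip_force: 84.5
```

>>> {"api": "jog_arm", "payload": {
  "increments": [
    [[0,-0.002,0,0,0,0,255],[0,-0.002,0,0,0,0,255],[0,-0.002,0,0,0,0,255],[0,-0.002,0,0,0,0,255],[0,-0.002,0,0,0,0,255],[0,0,0,0,0,0,255]]
  ]
}}

```text
clock: 11.6
tcp_pos: [0.5995, -0.1654, 0.0451]
orientation: [0.001, 0.019, 1.0, -0.0]
wrist_force: [-0.4, 2.1, 5.5]
finger_gap: 0.0351
grip_force: 84.4
```

>>> {"api": "jog_arm", "payload": {
  "increments": [
    [[-0.002,0,0,0,0,0,255],[-0.002,0,0,0,0,0,255],[-0.002,0,0,0,0,0,255],[0,0,0,0,0,0,255],[0,0,0,0,0,0,255]]
  ]
}}

```text
clock: 12.1
tcp_pos: [0.6001, -0.1657, 0.0451]
orientation: [0.001, 0.019, 1.0, -0.0]
wrist_force: [-3.4, 1.9, 7.5]
finger_gap: 0.0349
grip_force: 84.6
```

>>> {"api": "jog_arm", "payload": {
  "increments": [
    [[0,-0.002,0,0,0,0,255],[0,-0.002,0,0,0,0,255],[0,-0.002,0,0,0,0,255],[0,0,0,0,0,0,255],[0,0,0,0,0,0,255]]
  ]
}}

```text
clock: 12.6
tcp_pos: [0.6, -0.1664, 0.0451]
orientation: [0.001, 0.019, 1.0, 0.0]
wrist_force: [-3.9, 4.3, 8.1]
finger_gap: 0.035
grip_force: 84.7
```

>>> {"api": "jog_arm", "payload": {
  "increments": [
    [[-0.002,0,0,0,0,0,255],[-0.002,0,0,0,0,0,255],[-0.002,0,0,0,0,0,255],[0,0,0,0,0,0,255],[0,0,0,0,0,0,255]]
  ]
}}

```text
clock: 13.1
tcp_pos: [0.6001, -0.1664, 0.0452]
orientation: [-0.001, 0.019, 1.0, 0.0]
wrist_force: [-7.5, 3.7, 12.3]
finger_gap: 0.0351
grip_force: 85.1
```

>>> {"api": "jog_arm", "payload": {
  "increments": [
    [[0,-0.002,0,0,0,0,255],[0,-0.002,0,0,0,0,255],[0,-0.002,0,0,0,0,255],[0,0,0,0,0,0,255],[0,0,0,0,0,0,255]]
  ]
}}

```text
clock: 13.6
tcp_pos: [0.6001, -0.1666, 0.0452]
orientation: [-0.001, 0.018, 1.0, 0.001]
wrist_force: [-6.6, 8.3, 13.1]
finger_gap: 0.0348
grip_force: 85.2
```

```bash
python3 d.py .6 -.166 .045 87.8
```

```text
t 13.6 tcp [ 0.6001 -0.1666  0.0452] yaw 87.9 tilt [-0.0011  0.003  -1.    ]
units [0.0005 0.0023 0.0009] len 0.0006 turn z 0.0006 F [-6.6  8.3 13.1] T [ 1.38  1.2  -0.05] gap 0.03481172052019271 85.23778080940247
```

Both rails are touched: x and y forces are now rising without motion. Increasing the downforce and the press on both rails.

>>> {"api": "jog_arm", "payload": {
  "increments": [
    [[0,0,0.001,0,0,0,255],[0,0,0.001,0,0,0,255],[-0.003,-0.003,0,0,0,0,255],[-0.003,-0.003,0,0,0,0,255],[-0.003,-0.003,0,0,0,0,255],[0,0,0,0,0,0,255],[0,0,0,0,0,0,255]]
  ],
  "force": 110
}}

```text
clock: 14.3
tcp_pos: [0.6001, -0.1667, 0.0453]
orientation: [-0.002, 0.018, 1.0, 0.003]
wrist_force: [-13.6, 15.2, 22.3]
finger_gap: 0.0352
grip_force: 108.8
```

```bash
python3 d.py .6 -.166 .045 87.8
```

```text
t 14.3 tcp [ 0.6001 -0.1667  0.0453] yaw 87.95 tilt [-0.0046  0.0064 -1.    ]
units [0.0004 0.0027 0.0013] len 0.0008 turn z 0.0008 F [-13.6  15.2  22.3] T [ 2.34  2.37 -0.21] gap 0.03517557734407304 108.78341674804688
```

The press tips the tool about 0.4°. I'm counter-rotating so that the foot stays flat.

>>> {"api": "jog_arm", "payload": {
  "increments": [
    [[0,0,0,0.0012,-0.001,0,255],[0,0,0,0.0012,-0.001,0,255],[0,0,0,0,0,0,255],[0,0,0,0,0,0,255]]
  ]
}}

```text
clock: 14.7
tcp_pos: [0.6001, -0.1666, 0.0451]
orientation: [0.001, 0.018, 1.0, -0.0]
wrist_force: [-13.1, 14.8, 21.6]
finger_gap: 0.0347
grip_force: 108.7
```

```bash
python3 d.py .6 -.166 .045 87.8
```

```text
t 14.7 tcp [ 0.6001 -0.1666  0.0451] yaw 87.95 tilt [ 0.0015 -0.001  -1.    ]
units [0.0006 0.0024 0.0006] len 0.0006 turn z 0.0008 F [-13.1  14.8  21.6] T [ 2.71  2.48 -0.18] gap 0.03470179200370606 108.74567985534668
```

>>> {"api": "jog_arm", "payload": {
  "increments": [
    [[-0.003,-0.003,0.0005,0.0004,-0.0004,0,255],[-0.003,-0.003,0.0005,0.0004,-0.0004,0,255],[-0.003,-0.003,0,0.0004,-0.0004,0,255],[-0.003,-0.002,0,0,0,0,255],[0,0,0,0,0,0,255],[0,0,0,0,0,0,255],[0,0,0,0,0,0,255]]
  ]
}}

```text
clock: 15.4
tcp_pos: [0.6001, -0.1667, 0.0451]
orientation: [0.0, 0.017, 1.0, -0.0]
wrist_force: [-21.3, 21.5, 31.9]
finger_gap: 0.0348
grip_force: 110.0
```

```bash
python3 d.py .6 -.166 .045 87.8; python3 look.py 2; python3 c.py 0 b
```

```text
t 15.4 tcp [ 0.6001 -0.1667  0.0451] yaw 87.99 tilt [ 2.e-04 -2.e-04 -1.e+00]
units [0.0005 0.0026 0.0004] len 0.0007 turn z 0.0011 F [-21.3  21.5  31.9] T [ 4.17  3.93 -0.38] gap 0.034820589626135504 109.97355580329895
none top
none scene
```

View pics/scene2.png

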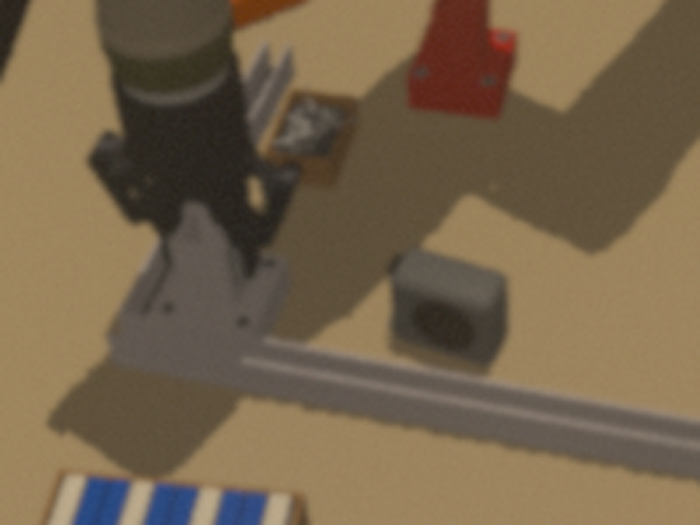

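View pics/top2.png

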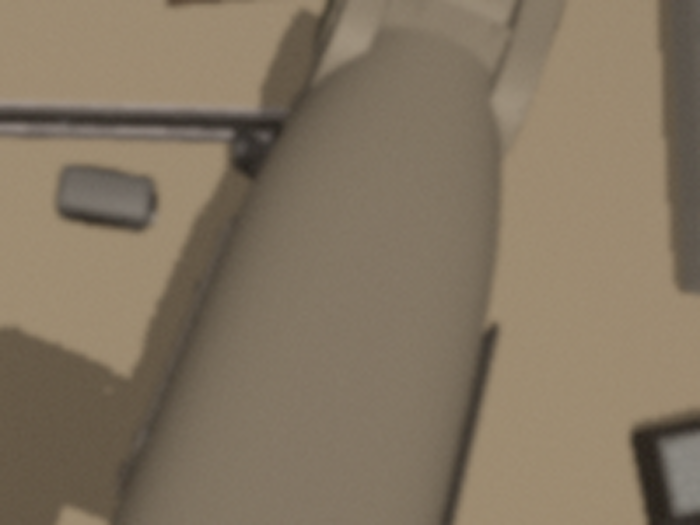

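The scene view shows the foot seated in the corner (holes at 168,308 and 242,322), with the tape (450,305) and screws (315,125) untouched. In the top view the arm hides the shoe; the tape at (105,198) is where it was. TCP height equals the height at pickup, so the foot is flat on the counter, and it presses about 21 N on each rail. Handing in.

```bash
python3 -c "
from workcell import ticket; print(ticket.hand_in())"
```

```text
the job is handed in; nothing more can be done
None
```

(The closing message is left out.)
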